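# Read the oil level of the glaze-spray compressor

### The job

Check the oil of the glaze-spray compressor: take the wiped dipstick lying across the drip tray by its handle, slide it down the slanted filler neck until its collar stops on the mouth, then draw it right out again. Finish still holding it in the gripper for reading, motionless about a hand's breadth (10 cm) above the drip tray, rod level, the flat of its marked blade facing straight up, and its tip over the tray so that it drips there. Leave the bottle, mug, tumbler and wrench where they are.

Things in the scene. Friction and masses are not known exactly. Their poses are not given: they have to be found in the camera images.
- dipstick: loose dipstick, 60 g. Origin: centre of its black handle, a bar 56 (x) x 26 (y) x 14 mm (z). +x runs to the tip: collar 34 mm across at x 28-34 mm, round 8 mm rod, flat blade 10 mm wide (y), 4 thick (z) at x 111-149, alike on both faces. Starts lying level, blade flat, across the drip tray in its notches, handle 34 mm above the bench and free beyond one wall; a straight lift frees it
- dip_collar (a point): centre of the dipstick's collar face that stops on the neck, 34 mm from the handle's centre along the dipstick's +x; axes as the dipstick
- dip_tip (a point): end of the dipstick's blade, 149 mm from the handle's centre and 115 mm past the collar face; axes as the dipstick
- neck: the compressor's filler neck, a fixed straight steel tube. Origin: centre of its open mouth, 146 mm above the bench; +z points out of the mouth along the bore, up at 45 degrees and away from the compressor. Bore 16 mm, widening to 22 mm over the last 10 mm; 30 mm across outside at the rim; 125 mm deep, more than the dipstick's 115 mm. About 65 mm of it stands free of the crankcase
- compressor: the compressor, fixed, 360 mm long (y), 170 mm wide (x); origin: middle of its base. Neck at its -y end, mouth at (0, -196, 146) mm, leaning to -y. Crankcase y = -156 to -20, 138 mm high; above it finned cylinder and head, y = -113 to -23, 250 mm high (with the rod in the neck bring the gripper from nearly straight above to clear the head); motor behind, to y = 195
- drip_tray: open steel drip tray, fixed; origin: centre of its underside. 100 mm (x) by 170 mm (y), walls 38 mm high, 3 mm thick. The dipstick lies along its +x in notches 14 mm wide at the middle of the two 170 mm walls, the handle's centre 94 mm to the -x side of the tray's centre
- oil_bottle: closed grey oil bottle, 64 mm across and 170 mm tall, loose, a bystander; origin at the centre of its underside
- mug: brown mug, 84 mm across and 75 mm tall, loose, a bystander; origin at the centre of its underside
- tumbler: glazed tumbler, 72 mm across and 110 mm tall, loose, a bystander; origin at the centre of its underside
- wrench: steel wrench 170 mm long lying flat, loose, a bystander; origin under its middle
Not all that is in view belongs to the job. What is shaped like the drip_tray but green is not meant. There is more than one size of the dipstick; the one meant has the size given above.

How it is judged:
On the way, in this order (a step that is already met when the one before it is completed fails the run):
1. the dipstick, held by the gripper, is fully in the neck, its collar stopped on the mouth (z of dip_collar in the frame of neck below 0.003 m and distance between dip_collar and neck below 0.007 m and angle between the x axis of dip_tip and the z axis of neck, either way round below 0.12 rad and contact force between the fingers and dipstick above 1 N), for 0.2 s.
2. the dipstick, still held, is drawn right out of the neck (z of dip_tip in the frame of neck above 0.008 m and contact force between the fingers and dipstick above 1 N), for 0.05 s.
At the end, for the whole second after the job is handed in: The dipstick is held still by the gripper alone, its rod level within 10 degrees and the blade's flat facing up (or down: both faces are marked) within 11 degrees, its tip 75 to 250 mm above the bench and over the drip tray's outline, touching neither tray nor compressor ((angle between dipstick's own z axis and vertical below 0.2 rad or angle between dipstick's own z axis and vertical above 2.9416 rad) and angle between dipstick's own x axis and vertical between 1.3958 and 1.7458 rad and height (world z) of dip_tip between 0.075 and 0.25 m and x of dip_tip in the frame of drip_tray between -0.05 and 0.05 m and y of dip_tip in the frame of drip_tray between -0.085 and 0.085 m and linear speed of dipstick below 0.02 m/s and angular speed of dipstick below 0.2 rad/s and contact force between the fingers and dipstick above 1 N and contact force between dipstick and compressor below 0.1 N and contact force between dipstick and drip_tray below 0.1 N); the arm keeps its last pose, push and grip.
It fails at once if the oil bottle is pushed aside (over 30 mm) or tipped (distance of oil_bottle from where it was at the start of the episode above 0.03 m or angle between oil_bottle's own z axis and vertical above 0.5 rad).
It fails at once if the mug is pushed aside (over 30 mm) or tipped (distance of mug from where it was at the start of the episode above 0.03 m or angle between mug's own z axis and vertical above 0.5 rad).
It fails at once if the tumbler is pushed aside (over 30 mm) or tipped (distance of tumbler from where it was at the start of the episode above 0.03 m or angle between tumbler's own z axis and vertical above 0.5 rad).
It fails at once if the wrench is pushed aside (over 30 mm) or tipped (distance of wrench from where it was at the start of the episode above 0.03 m or angle between wrench's own z axis and vertical above 0.5 rad).
It also fails if it takes over 46 s, if anything falls off the work surface, if the arm or the gripper's body presses on something with over 40 N, if the wrist force passes 120 N, or if a joint passes its speed limit or range.

### The arm

A 6-joint arm with a two-finger parallel gripper is mounted at the origin on the work surface. World frame = base frame: x ahead of the robot, y to its left, z up, the work surface at z = 0. Lengths are in m, angles in rad, forces in N, time in s.
With the tool pointing down it reaches from about 0.275 to 0.825 m from the base axis. Payload 4.9 kg.
Tool frame: the origin (TCP) lies midway between the tips of the shut fingers; the grasp point (between the pads) lies 19 mm behind it (bot.grip_depth is the distance from the TCP to the grasp point, in m); z points along the fingers, y is the line along which they close (so a half turn about z gives the same grasp; the last joint's range is limited). The gripper opens to 85 mm and grips with 20 to 120 N. Pads are 22 mm wide; open, the fingers measure 114 mm over their backs; the gripper's body (76 mm by 85 mm) begins 54 mm behind the grasp point. The pads swing forward as they close: fully open they stand 13 mm farther back than shut.
Start: joints at [-1.431, 0.326, -0.193, 1.052, 0, 1.437], TCP at [0.149, -0.53, 0.231] pointing down, gripper open.
Joint ranges: [-2.65, 2.65], [-0.97, 1.79], [-1.3, 1.35], [-1.93, 2.1], [-1.47, 1.37], [-3.14, 3.14]. Speed limits (rad/s): [2.57, 2.57, 3.14, 3.14, 3.14, 3.14].

### API

Orientations are given as a unit quaternion [w, x, y, z].
In Python, from cell import bot gives the robot as it stands. Calls block until the motion is done:
- bot.move_pose(position, orientation): joint-space move of the TCP to a pose.
- bot.move_linear(position, speed=0.15, rotation=None, until_force=None): straight line of the TCP; rotation=None keeps the orientation; speed is the mean speed in m/s. With until_force (N) it stops when the force on the tool has changed by that much, and returns True; else False.
- bot.goto_joints(angles): joint-space move.
- bot.set_gripper(opening, grasp_force=None): opening from 0.0 (shut) to 1.0 (fully open); grasp_force is the grip in N (None keeps the last); returns when the fingers have stopped.
- bot.wait(seconds).
- bot.solve_ik(position, orientation): joint angles nearest the present ones, or None.
- bot.camera(name): name is "side" or "top"; returns the picture (400x640x3 uint8, red, green, blue); there is no depth.
- bot.calibration(name): a dict with "mtx" (3x3 intrinsics, pixels), "k1" (the pictures are not rectified: a ray, as slopes to the right and down, at radius r is drawn at 1 + k1 r^2 times it, then the intrinsics apply), "extrinsics" (4x4, takes a point from world to camera coordinates). Camera axes: x right, y down, z forward; pixel columns grow to the right and rows downward; lengths in m; the calibration is good to about 2 mm. A picture is of the moment at which its call begins. calibration takes no time and is no camera call.
A pose or a line that the arm cannot do raises bot.PlanningError and nothing moves.
- bot.close_job(): hands the job in; it is judged then, once.
Trained networks look in the newest picture that a camera, given by its name, has taken for a name from the list of things; names that differ only in an ending like _2 or _b are one class to them, and where a whole thing is asked for, a point or a joint stands for the part that bears it (a point fixed in the world has none). Each returns a list of dicts, best first, with "confidence" (0 to 1); they miss things now and then, are a little off and sometimes report something else, mostly with a low value. They report only what shows in the picture. A call takes as long as a camera call. They do not tell look-alikes from the thing itself.
- bot.search_frame(camera, thing): "bbox" ([left, top, width, height] in pixels, round what is visible of it).
Readings, each from a call of its own:
- bot.read_clock(): time.
- bot.read_joint_positions(): joint angles.
- bot.read_joint_vel(): joint speeds.
- bot.read_joint_efforts(): joint torques, N m.
- bot.read_position(): TCP position.
- bot.read_tool_rot(): TCP orientation.
- bot.read_ft_force(): force on the tool from outside, world axes, zero at the start.
- bot.read_moment(): the same for the moment, N m.
- bot.read_gripper_width(): opening from 0.0 (shut) to 1.0 (fully open).
- bot.read_finger_force(): force on a finger pad.
Only numpy, scipy, OpenCV 4.12 (cv2) and the standard library are available. Lean on these libraries where they do the work, as an engineer would, in place of code of your own. Each camera call takes 0.05 s, during which the arm holds its last target. There are 200 camera calls.

## Working session

There is one attempt and no reset: what is moved stays moved. The work goes in short steps, each a Python script; the robot and the scene stay as the last script left them, time stands still between calls to the robot, and variables do not carry over. Pictures are saved under pics/ and viewed, at most 10 in all, crops included, and the job is handed in when it is done.

```bash
mkdir -p pics; ls; python3 - <<'E'
from cell import bot
import cv2
for c in("top","side"):
    im=bot.camera(c); cv2.imwrite(f"pics/{c}0.png",im[:,:,::-1])
    k=bot.calibration(c); print(c,k["mtx"].tolist(),k["k1"],k["extrinsics"].round(4).tolist())
    for t in("dipstick","neck","compressor","drip_tray","oil_bottle","mug","tumbler","wrench"):
        print(t,[([round(v) for v in d["bbox"]],round(d["confidence"],2)) for d in bot.search_frame(c,t)])
print(bot.read_clock())
E
```

```text
pics
top [[412.11296108234507, 0.0, 320.15583608518875], [0.0, 412.11296108234507, 201.34701478714487], [0.0, 0.0, 1.0]] -0.0668098059882562 [[-0.0028, -0.9992, -0.039, -0.036], [-0.9884, 0.0087, -0.1517, 0.5453], [0.152, 0.0382, -0.9876, 1.0178], [0.0, 0.0, 0.0, 1.0]]
dipstick [([351, 189, 64, 31], 0.82), ([377, 303, 64, 23], 0.41)]
neck [([252, 220, 20, 11], 0.6)]
compressor [([109, 170, 170, 91], 0.81)]
drip_tray [([440, 194, 76, 79], 0.72), ([342, 173, 60, 75], 0.56)]
oil_bottle [([393, 105, 32, 38], 0.63)]
mug [([314, 110, 35, 42], 0.9)]
tumbler [([223, 258, 34, 33], 0.9)]
wrench [([376, 303, 64, 26], 0.89), ([394, 102, 29, 41], 0.43)]
side [[486.93193138947885, 0.0, 321.2079017978821], [0.0, 486.93193138947885, 198.62490595467784], [0.0, 0.0, 1.0]] -0.025956383912550597 [[-0.7019, -0.7122, 0.0085, 0.3179], [-0.5469, 0.5312, -0.6471, 0.3733], [0.4564, -0.4588, -0.7624, 1.1857], [0.0, 0.0, 0.0, 1.0]]
dipstick [([335, 165, 29, 39], 0.73), ([348, 127, 15, 20], 0.53)]
neck [([283, 219, 17, 18], 0.75)]
compressor [([146, 196, 152, 155], 0.96)]
drip_tray [([390, 143, 26, 31], 0.87), ([312, 171, 67, 49], 0.8)]
oil_bottle [([309, 107, 19, 43], 0.78)]
mug [([250, 150, 43, 35], 0.96)]
tumbler [([288, 264, 32, 45], 0.62)]
wrench []
0.9
```

```bash
python3 - <<'E'
import cv2,numpy as np
t=cv2.imread("pics/top0.png"); s=cv2.imread("pics/side0.png")
cv2.imwrite("pics/a.png",cv2.resize(t[130:290,230:530],(800,427),interpolation=cv2.INTER_CUBIC))
cv2.imwrite("pics/b.png",cv2.resize(s[90:320,240:440],(522,600),interpolation=cv2.INTER_CUBIC))
E
```

```text
(no output)
```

View pics/top0.png

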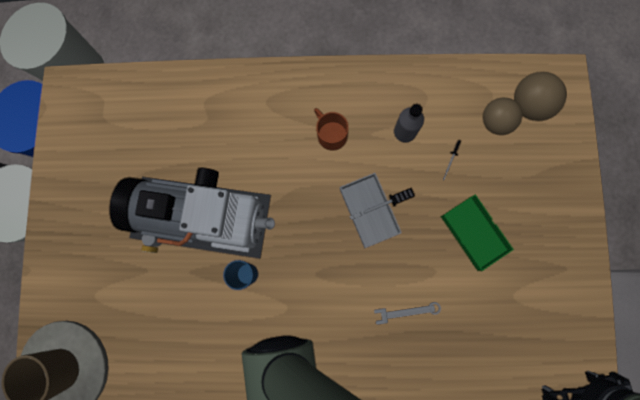

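View pics/side0.png

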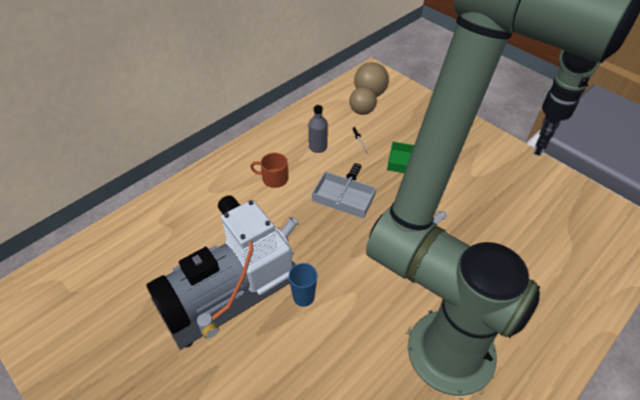

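View pics/a.png

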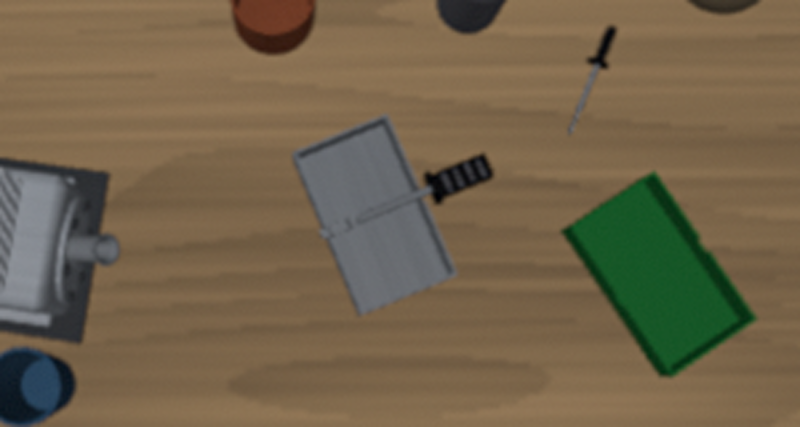

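View pics/b.png

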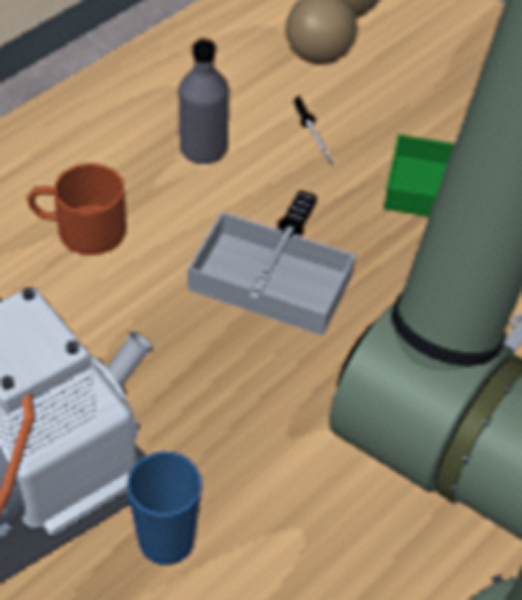

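The candidates in the top picture are the grey-tray dipstick (bbox 351–415, 189–220), a small loose dipstick at about (453,160), and the green tray at (477,233). The one meant lies in the notches of the grey tray: it is the large one, and the crop confirms that. In the top picture its handle is at about (403.6,196), its tip at about (352,217.5) and the neck mouth at about (270.5,223). In the side picture the mouth is at about (293.6,221).

```bash
cat > h.py <<'E'
import numpy as np, cv2
from cell import bot
from scipy.spatial.transform import Rotation as R
def cal(c):
    k=bot.calibration(c); return np.array(k["mtx"]),k["k1"],np.array(k["extrinsics"])
def ray(c,px):
    K,k1,E=cal(c); d=np.array([k1,0,0,0,0.])
    p=cv2.undistortPoints(np.array([[px]],float),K,d)[0,0]
    r=E[:3,:3].T@np.r_[p,1]; return -E[:3,:3].T@E[:3,3], r/np.linalg.norm(r)
def onz(c,px,z):
    o,r=ray(c,px); return o+r*(z-o[2])/r[2]
def tri(p,q):
    o,r=ray("top",p); a,s=ray("side",q)
    t=np.linalg.lstsq(np.c_[r,-s],a-o,rcond=None)[0]
    return (o+r*t[0]+a+s*t[1])/2, np.linalg.norm(o+r*t[0]-a-s*t[1])
def proj(c,P):
    K,k1,E=cal(c)
    return cv2.projectPoints(np.atleast_2d(np.array(P,float)),cv2.Rodrigues(E[:3,:3])[0],E[:3,3],K,np.array([k1,0,0,0,0.]))[0][:,0]
E
python3 - <<'E'
from h import *
a=lambda x,y:(230+(x+.5)/2.6667-.5,130+(y+.5)/2.6667-.5)
b=lambda x,y:(240+(x+.5)/2.61-.5,90+(y+.5)/2.61-.5)
deg=lambda v:np.degrees(np.arctan2(v[1],v[0])).round(1)
np.set_printoptions(precision=4,suppress=True)
C=[onz("top",a(*p),.038) for p in[(294,154),(386,117),(455,272),(361,314)]]
t=np.mean(C,0);print("tray",t,[np.linalg.norm(C[i]-C[i-1]).round(3) for i in range(4)],deg(C[0]-C[1]),deg(C[3]-C[2]),deg(C[1]-C[2])+90,deg(C[0]-C[3])+90)
h0=onz("top",a(490,166),.041);h1=onz("top",a(433,188),.034);tip=onz("top",a(322,235),.034)
print("dip",h0,h1,tip,np.linalg.norm(tip-h0),deg(tip-h0), deg(h1-h0))
print("tray pred handle", t+ -.094*(C[0]-C[1]+C[3]-C[2])/np.linalg.norm(C[0]-C[1]+C[3]-C[2]))
print("handle tri",tri(a(463,176),b(300,207)))
print("mouth",onz("top",a(108,249),.146),tri(a(108,249),b(141,342)))
e=[onz("top",a(*p),.0) for p in[(109,172),(82,342)]];print("base edge",e,deg(e[0]-e[1]),np.linalg.norm(e[0]-e[1]))
for n in("mug","oil_bottle","tumbler"):
    pass
print("mug",onz("top",(332,130),.04),"tumbler",onz("top",(240,274),.06),"bottle",onz("top",(407,130),.05),"wrench",onz("top",(408,313),0))
E
```

```text
tray [ 0.5229 -0.1662  0.038 ] [np.float64(0.167), np.float64(0.097), np.float64(0.164), np.float64(0.098)] 111.7 113.5 112.3 111.8
dip [ 0.5674 -0.2785  0.041 ] [ 0.5476 -0.2241  0.034 ] [ 0.5028 -0.1164  0.034 ] 0.17463411834784082 111.7 110.0
tray pred handle [ 0.559  -0.2529  0.038 ]
handle tri (array([ 0.5585, -0.2516,  0.0416]), np.float64(0.0016829747676519802))
mouth [0.4793 0.0723 0.146 ] (array([0.4804, 0.0735, 0.1423]), np.float64(0.0018496389189227508))
base edge [array([0.5721, 0.096 , 0.    ]), array([0.4019, 0.1204, 0.    ])] -8.2 0.17195510695912314
mug [ 0.7358 -0.0709  0.04  ] tumbler [0.3612 0.16   0.06  ] bottle [ 0.7299 -0.2666  0.05  ] wrench [ 0.26   -0.2619  0.    ]
```

```bash
cat >> h.py <<'E'
TRAY=np.array([.5229,-.1662,0]); YT=np.radians(112.); UT=np.array([np.cos(YT),np.sin(YT),0])
H0=TRAY-.094*UT+[0,0,.034]
MOUTH=np.array([.4798,.0725,.146]); YC=np.radians(81.8)
DN=np.array([np.cos(YC),np.sin(YC),-1])/2**.5      # into the bore
def Rd(yaw,down):   # dipstick frame, tip pointing 'down' below level
    return R.from_euler('ZY',[yaw,down])
def tool(hc,Rdip,tau,s=1,extra=0.):
    """TCP pose holding handle centre hc; tau=tilt from -z_dip toward tip"""
    z=Rdip.apply([np.sin(tau),0,-np.cos(tau)]); y=s*Rdip.apply([0,1,0]); x=np.cross(y,z)
    q=R.from_matrix(np.c_[x,y,z]).as_quat(scalar_first=True)
    return np.asarray(hc)+z*(bot.grip_depth-extra), q
E
python3 - <<'E'
from h import *
for tau in(30,35,40,45):
  for s in(1,-1):
    t=np.radians(tau); o=[]
    for hc,rd in((H0,Rd(YT,0)),(H0+[0,0,.15],Rd(YT,0)),(MOUTH-DN*(.034+.14),Rd(YC,np.pi/4)),(MOUTH-DN*.034,Rd(YC,np.pi/4)),(H0-.055*UT+[0,0,.1],Rd(YT,0))):
        j=bot.solve_ik(*tool(hc,rd,t,s)); o.append(None if j is None else np.round(j,2).tolist())
    print(tau,s,*o,sep="\n  ")
E
```

```text
30
  1
  [-0.66, 0.97, 0.26, 1.33, 0.25, -2.68]
  [-0.66, 0.84, 0.39, 1.59, 0.25, -2.68]
  [-0.11, 0.18, -0.36, 1.04, -0.26, -1.53]
  [0.1, 0.33, -0.43, 0.87, -0.25, -1.32]
  [-0.7, 0.98, 0.55, 1.61, 0.24, -2.71]
30
  -1
  [-0.66, 0.97, 0.26, 1.33, 0.25, 0.46]
  [-0.66, 0.84, 0.39, 1.59, 0.25, 0.46]
  [-0.11, 0.18, -0.36, 1.04, -0.26, 1.61]
  [0.1, 0.33, -0.43, 0.87, -0.25, 1.82]
  [-0.7, 0.98, 0.55, 1.61, 0.24, 0.43]
35
  1
  [-0.68, 1.04, 0.37, 1.44, 0.28, -2.71]
  [-0.68, 0.91, 0.49, 1.7, 0.28, -2.71]
  [-0.16, 0.17, -0.37, 1.04, -0.17, -1.59]
  [0.05, 0.31, -0.45, 0.84, -0.17, -1.38]
  [-0.71, 1.06, 0.68, 1.74, 0.26, -2.74]
35
  -1
  [-0.68, 1.04, 0.37, 1.44, 0.28, 0.43]
  [-0.68, 0.91, 0.49, 1.7, 0.28, 0.43]
  [-0.16, 0.17, -0.37, 1.04, -0.17, 1.56]
  [0.05, 0.31, -0.45, 0.84, -0.17, 1.77]
  [-0.71, 1.06, 0.68, 1.74, 0.26, 0.4]
40
  1
  [-0.69, 1.12, 0.48, 1.57, 0.31, -2.75]
  [-0.69, 0.99, 0.59, 1.81, 0.31, -2.75]
  [-0.21, 0.16, -0.37, 1.04, -0.09, -1.64]
  [-0.0, 0.29, -0.48, 0.82, -0.09, -1.43]
  [-0.72, 1.16, 0.83, 1.89, 0.29, -2.78]
40
  -1
  [-0.69, 1.12, 0.48, 1.57, 0.31, 0.39]
  [-0.69, 0.99, 0.59, 1.81, 0.31, 0.39]
  [-0.21, 0.16, -0.37, 1.04, -0.09, 1.5]
  [-0.0, 0.29, -0.48, 0.82, -0.09, 1.71]
  [-0.72, 1.16, 0.83, 1.89, 0.29, 0.37]
45
  1
  [-0.7, 1.2, 0.6, 1.7, 0.34, -2.79]
  [-0.7, 1.07, 0.7, 1.93, 0.34, -2.79]
  [-0.27, 0.15, -0.37, 1.05, 0.0, -1.69]
  [-0.05, 0.27, -0.49, 0.81, 0.0, -1.48]
  [-0.73, 1.27, 1.02, 2.05, 0.31, -2.81]
45
  -1
  [-0.7, 1.2, 0.6, 1.7, 0.34, 0.36]
  [-0.7, 1.07, 0.7, 1.93, 0.34, 0.36]
  [-0.27, 0.15, -0.37, 1.05, 0.0, 1.45]
  [-0.05, 0.27, -0.49, 0.81, 0.0, 1.66]
  [-0.73, 1.27, 1.02, 2.05, 0.31, 0.33]
```

```bash
sed -i 's/extra=0\.)/extra=-.003)/' h.py; echo 'TAU=np.radians(38); S=-1' >> h.py; python3 - <<'E'
from h import *
p,q=tool(H0,Rd(YT,0),TAU,S); z=R.from_quat(q,scalar_first=True).apply([0,0,1])
bot.move_pose(p-.13*z,q); bot.move_linear(p-.05*z,speed=.15)
cv2.imwrite("pics/pre_t.png",bot.camera("top")[:,:,::-1])
print(bot.move_linear(p,speed=.08,until_force=12))
bot.set_gripper(0.0,grasp_force=70)
print(bot.read_gripper_width(),bot.read_finger_force(),bot.read_ft_force(),bot.read_position()-p)
s=bot.camera("side");t=bot.camera("top")
cv2.imwrite("pics/g.png",np.hstack([cv2.resize(t[150:270,320:450],(400,369),interpolation=2),cv2.resize(s[130:250,290:420],(400,369),interpolation=2)])[:,:,::-1])
print(bot.read_clock())
E
```

```text
False
0.2915460096732193 69.40964341163635 [ 0.3820901  -0.04922036  1.44797589] [ 1.05515732e-05 -1.67338764e-06  1.37854900e-04]
4.8917
```

View pics/g.png

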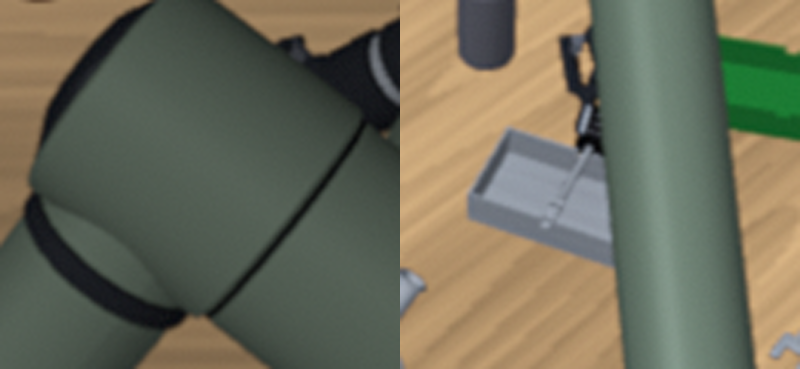

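The grip is good: the opening is 25 mm at 69 N, and the side picture shows the fingers on the handle. Next I lift it and line the tip up before the mouth.

```bash
python3 - <<'E'
from h import *
p,q=tool(H0+[0,0,.15],Rd(YT,0),TAU,S); bot.move_linear(p,speed=.15)
hc=MOUTH-DN*(.149+.025)
p,q=tool(hc,Rd(YC,np.pi/4),TAU,S); bot.move_pose(p,q)
bot.wait(.3)
s=bot.camera("side");t=bot.camera("top")
cv2.imwrite("pics/pre2.png",np.hstack([cv2.resize(t[180:260,240:340],(400,320),interpolation=2),cv2.resize(s[150:250,260:360],(400,320),interpolation=2)])[:,:,::-1])
np.save("pre_t.npy",t);np.save("pre_s.npy",s)
for c in("top","side"): print(c,proj(c,[hc,hc+DN*.034,hc+DN*.149,MOUTH]).round(1).tolist(),[d["bbox"] for d in bot.search_frame(c,"neck")],[d["bbox"] for d in bot.search_frame(c,"dipstick")])
print(bot.read_clock(),bot.read_finger_force(),bot.read_position()-p)
E
```

```text
top [[320.9, 225.0], [309.8, 224.6], [276.5, 223.1], [270.1, 222.8]] [[311.9, 111.3, 36.2, 41.2]] [[447.5, 136.2, 12.9, 35.8]]
side [[333.6, 166.7], [325.7, 177.4], [299.9, 212.5], [294.4, 219.9]] [[308.5, 117.0, 11.4, 36.5], [284.0, 219.8, 15.2, 15.7]] [[144.2, 196.6, 153.5, 152.1], [297.5, 164.8, 39.6, 42.4]]
7.675 69.24866437911987 [ 4.53423428e-05 -1.32082678e-04 -9.37454903e-05]
```

View pics/pre2.png

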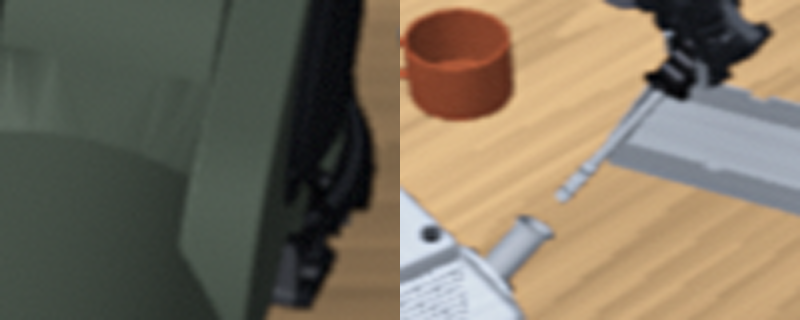

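In the side picture the tip is at about (300,212.5) and the collar at (325.7,177), within 1 px of prediction. The mouth is at about (294.2,220.5), on the extension of the rod. Inserting now with force guarding.

```bash
python3 - <<'E'
from h import *
def at(d): return tool(MOUTH-DN*(.034+d),Rd(YC,np.pi/4),TAU,S)[0]
for d in(.075,.03,.005):
    r=bot.move_linear(at(d),speed=.05,until_force=10)
    f=bot.read_ft_force(); print(d,r,f,f@DN,bot.read_moment().round(2),(bot.read_position()-at(0))@DN)
    if r: break
s=bot.camera("side")
cv2.imwrite("pics/ins.png",cv2.resize(s[150:250,260:360],(600,600),interpolation=2)[:,:,::-1])
print(bot.read_clock(),bot.read_finger_force())
E
```

```text
0.075 False [-0.22357252  0.24111779 -0.05898491] 0.18791338063786764 [0.22 0.15 0.08] -0.07516288287851623
0.03 False [ 0.27276446  0.64468651 -0.51475819] 0.8426999323130564 [0.13 0.05 0.02] -0.030173311279928478
0.005 False [-0.25972026  0.63162598 -0.45106722] 0.7348196912426941 [0.15 0.   0.02] -0.004822140942583788
10.875 69.41480755805969
```

View pics/ins.png

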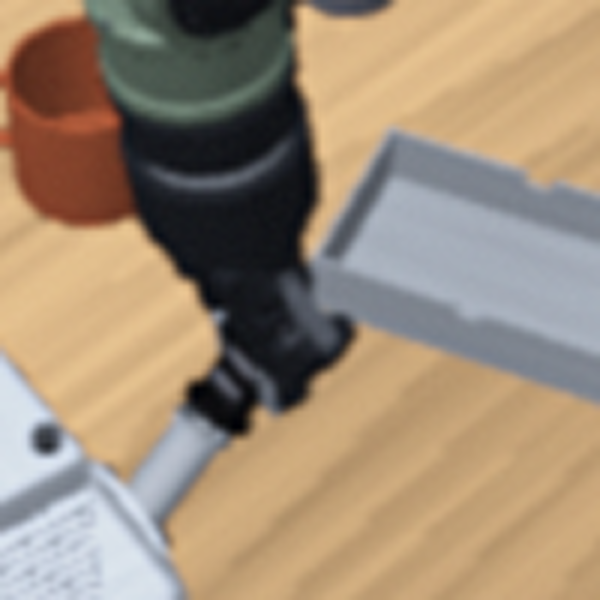

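The rod is in the neck and almost home, with the collar just above the mouth at about (295,217). Now I press until the collar stops, hold, and draw it out.

```bash
python3 - <<'E'
from h import *
def at(d): return tool(MOUTH-DN*(.034+d),Rd(YC,np.pi/4),TAU,S)[0]
r=bot.move_linear(at(-.012),speed=.02,until_force=10)
bot.wait(.5)
f=bot.read_ft_force(); e=bot.read_position()-at(0)
print(r,f,f@DN,"along",e@DN,bot.read_finger_force(),bot.read_moment().round(2),bot.read_clock())
s=bot.camera("side")
cv2.imwrite("pics/home.png",cv2.resize(s[180:250,260:330],(600,600),interpolation=2)[:,:,::-1])
E
```

```text
True [ 0.88310487 -1.81187896  5.32758082] -4.946197250680379 along 0.00020548984088018723 69.67099785804749 [-0.2  -0.09  0.05] 11.8333
```

View pics/home.png

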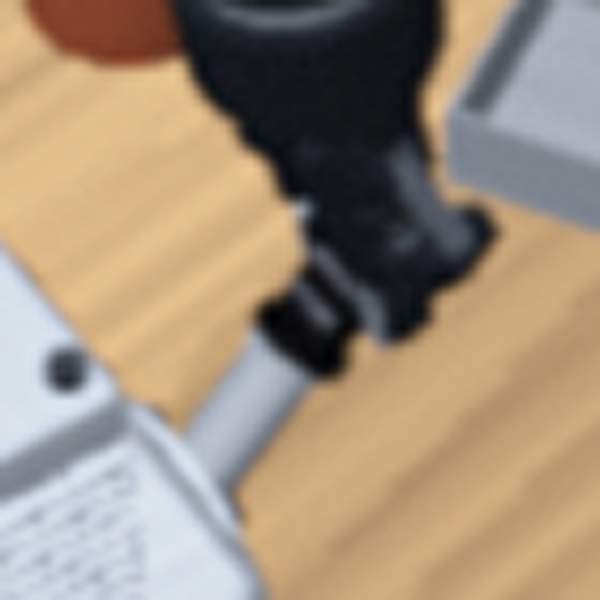

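Contact came exactly where predicted (0.2 mm, 5 N along the bore), and the picture shows the collar flush on the rim at about (295,218). I give one small extra nudge, then draw out and go to the reading pose.

```bash
python3 - <<'E'
from h import *
def at(d): return tool(MOUTH-DN*(.034+d),Rd(YC,np.pi/4),TAU,S)[0]
print(bot.move_linear(at(-.0015),speed=.01,until_force=10)); bot.wait(.4)
print(bot.read_ft_force()@DN,(bot.read_position()-at(0))@DN)
print(bot.move_linear(at(.04),speed=.06,until_force=25))
print(bot.move_linear(at(.115+.045),speed=.08),bot.read_finger_force())
bot.wait(.2)
hc=H0-.055*UT; hc[2]=.138
p,q=tool(hc+[0,0,.06],Rd(YT,0),TAU,S); bot.move_pose(p,q)
p,q=tool(hc,Rd(YT,0),TAU,S); bot.move_linear(p,speed=.06); bot.wait(1)
s=bot.camera("side");t=bot.camera("top")
cv2.imwrite("pics/end.png",np.hstack([cv2.resize(t[130:270,320:460],(400,400),interpolation=2),cv2.resize(s[110:250,280:420],(400,400),interpolation=2)])[:,:,::-1])
for c in("top","side"): print(c,proj(c,[hc,hc+UT*.034,hc+UT*.149]).round(1).tolist())
print(bot.read_clock(),bot.read_finger_force(),bot.read_gripper_width(),bot.read_ft_force(),bot.read_position()-p)
E
```

```text
False
-7.886717539635982 0.00021462554289232143
False
False 69.28630828857422
top [[431.9, 179.8], [418.7, 185.3], [373.3, 204.0]]
side [[363.7, 135.0], [359.8, 142.0], [345.8, 167.2]]
18.6083 69.41632032394409 0.2909518893254297 [ 0.78990416 -0.28093961 -0.7768734 ] [ 5.13239572e-06 -2.95494931e-07 -1.07189043e-05]
```

View pics/end.png

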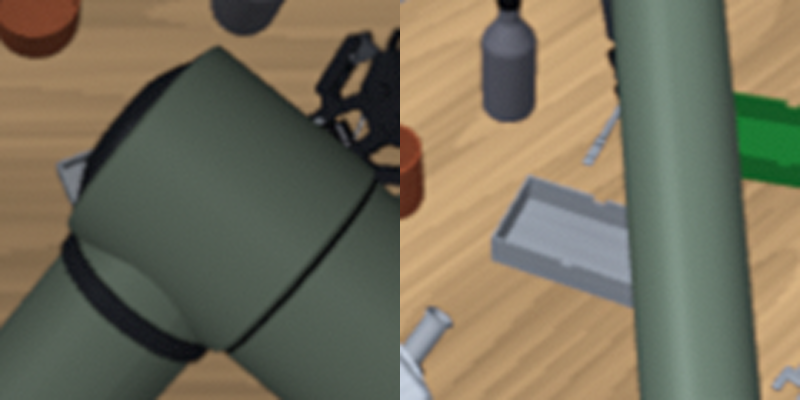

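The tip shows at about (346,166.7) in the side picture, where (345.8,167.2) was predicted. The rod follows the predicted level line over the tray, the grip is 69 N and the robot's clock is at 18.6 s.

```bash
python3 -c "
from h import *
print(bot.close_job())"
```

```text
the job is handed in; nothing more can be done
None
```

The job is handed in: the dipstick was slid into the neck until its collar stopped on the mouth, drawn right out, and is now held level and still with its tip about 10 cm above the drip tray; the judge's verdict was not shown.

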